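Radio back in its corner and tuned

ROBOT

A 7-joint arm with a two-finger parallel gripper is mounted at the origin on the work surface. World frame = base frame: x ahead of the robot, y to its left, z up, the work surface at z = 0. Lengths are in mm, angles in rad, forces in N, time in s.
With the tool pointing down it reaches from about 425 to 875 mm from the base axis. Payload 4.7 kg.
Tool frame: the origin (TCP) lies at the very end of the fingers, on their centre line; the grasp point (between the pads) lies 19 mm behind it; z points along the fingers, y is the line along which they close (so a half turn about z gives the same grasp; the last joint's range is limited). The gripper opens to 85 mm and grips with 20 to 120 N. Pads are 22 mm wide; open, the fingers measure 114 mm over their backs; the gripper's body (76 mm by 85 mm) begins 54 mm behind the grasp point. The pads swing forward as they close: fully open they stand 13 mm farther back than shut.
Start: joints at [1.258, 0.321, -0.07, 1.45, 0.023, 1.371, -0.057], TCP at [208.64, -615.625, 231.349] pointing down, gripper open.
Joint ranges: [-2.86, 2.86], [-0.3, 2.09], [-1.38, 1.24], [0.06, 2.45], [-1.56, 4.7], [0.09, 2.05], [-2.69, 2.69]. Speed limits (rad/s): [2.57, 2.57, 3.14, 3.14, 3.14, 3.14, 3.14].

INTERFACE

Orientations are given as a unit quaternion [x, y, z, w].
In Python, from plant import sense, read_camera, job gives the robot as it stands.
- The arm moves only by the shell command python3 -m crank 'ROWS' [FORCE]. ROWS is JSON, a list of rows, each a list of 7 numbers: the shift along the tool's x, y, z in mm, then the turn, a rotation vector about the tool's x, y, z in rad, then the finger opening in mm, from 0 to 85.4. In form: [[tx, ty, tz, wx, wy, wz, claw], ...]. A call has 1 to 12 rows; each row shifts and turns the commanded pose from where the row before left it, along the tool's axes as they then stand; what a row does not reach is not made up. A row lasts 1/10 s, in which the tool goes at most 50 mm and 8.59 degrees, less where a joint would pass 70% of its speed; a pose out of reach is approached as far as the arm can. A call with a gripper value outside its range is refused whole. The fingers move at their own pace and stop on an object; FORCE is the grip in N (left out, the last holds). Time passes only in rows, so rows that do not move let the fingers close. It gives the time, the measured TCP pose, the force, the opening and the grip force at its end, in the units of the state.
- sense(): the state, without advancing time (a new reading comes with each control period).
- read_camera(name): name is "scene" or "top" or "wrist"; returns a dict with "pixels" (480x640x3 uint8, blue, green, red), "intrinsics" (3x3 intrinsics, pixels), "extrinsics" (4x4, takes a point from world to camera coordinates); the wrist camera has in their place "hand_eye" (4x4, takes a point from camera to tool coordinates, whose origin is the TCP and whose axes are the flange's). Camera axes: x right, y down, z forward; pixel columns grow to the right and rows downward; lengths in mm; the calibration is good to about 2 mm. A picture is of the moment at which its call begins: read the wrist's pose just before it. There is no depth.
- job.close_job(): hands the job in; it is judged then, once.
The state is a dict: "t": time; "qpos": joint angles; "dq": joint speeds; "joint_efforts": joint torques, N m; "tool_pos": TCP position; "tool_rot": TCP orientation; "force": force on the tool from outside, world axes, zero at the start; "moment": the same for the moment, N m; "width": finger opening in mm; "finger_force": force on a finger pad.
Only numpy, scipy, OpenCV 4.12 (cv2) and the standard library are available. Lean on these libraries where they do the work, as an engineer would, in place of code of your own. Each camera call takes 0.05 s, during which the arm holds its last target. There are 200 camera calls.

TASK

Put the radio back in its place and tune it, by pushing only: nothing is to be gripped or lifted. Push the wind-up radio gently along the board into the corner of the L-shaped pine ledge, until its back is flush against the long rail and its left side (as the robot sees it) is against the short end piece. Then, with the radio standing there, nudge the tuning lever on its top leftwards until it points at the raised rib, and leave the radio snug in the corner and everything else on the board where it was.

Things in the scene. Friction and masses are not known exactly. Their poses are not given: they have to be found in the camera images.
- fence: L-shaped pine ledge fixed to the board, 26 mm high, 20 mm thick. Origin: its inner corner, at board height. The long rail's inner face is the plane x = 0, running 320 mm along -y from the corner (the rail is on the +x side, away from the robot). The short end piece's inner face is the plane y = 0, running 110 mm along -x (piece on the +y side: left, seen from the robot). Turned up to 0.15 rad.
- radio: loose grey wind-up radio, box 90 (x) x 140 (y) x 55 mm high, 0.3 to 0.6 kg. Origin: centre of its underside. +x points out of its back, +y to its left; front (-x, faces the robot) and right side are plain. Crank on its back clears the ledge. Starts up to 80 mm from the rail and 130 mm from the end piece, turned up to 0.35 rad. Home: axes parallel to the ledge's, origin at (-45, -70) mm in it.
- radio_corner (a point): lower back left corner of the radio, at (45, 70, 0) mm from its origin in its own axes; it coincides with the ledge's origin when the radio is home
- tuning_lever (a joint): flat black lever on the radio's top, pivot axis vertical at (30, 0) mm in the radio's frame; radians. 0: points to the radio's front (-x); positive: tip swings to its left (+y). Travel -0.7 to 0.7; starts between -0.65 and 0; the rib is at 0.40. Stays where left; about 0.5 N at the peg. Arm 52 mm long, its top 60 mm above the board.
- lever_peg (a point): top centre of the upright black peg on the lever (12 mm diameter, 22 mm high, from 60 to 82 mm above the board), 45 mm from the pivot: the part to push sideways with a fingertip
- rib (a point): top centre of the raised black rib on the radio's top (17 x 5 mm, 4.5 mm high), lying radially just beyond the lever's tip, 65.5 mm from the pivot, left of the middle: the mark the lever must point at
- saucer: white ceramic saucer, 140 mm across, 20 mm high; origin under its centre. A bystander, to be left alone.
- tub: closed round white tub of petroleum jelly, 68 mm across, 44 mm high; origin under its centre. A bystander, to be left alone.
- hair_clip: purple plastic hair clip, about 70 x 35 x 40 mm high; origin under its centre. A bystander, to be left alone.
- keyring: flat aluminium keyring with two keys, about 75 mm long, 5 mm high; origin under its middle. A bystander, to be left alone.
- soap_box: closed white plastic soap box, 68 x 48 x 31 mm high; origin under its centre. A bystander, to be left alone.
- mug: blue ceramic mug, 80 mm across, 90 mm high, with a handle; origin under its centre. A bystander, to be left alone.
- clock: black alarm clock, 45 x 80 x 83 mm high; origin under its centre. A bystander, to be left alone.
There are look-alikes about, which are no part of the job. What is meant by the radio is not red or turquoise, and is the larger of those in its own colour.

How it is judged (in metres and radians):
On the way, in this order (a step that is already met when the one before it is completed fails the run):
1. the radio stands flush in the corner (x of radio_corner in the frame of fence between -0.005 and 0.005 m and y of radio_corner in the frame of fence between -0.005 and 0.005 m and angle between the x axis of radio and the x axis of fence, either way round below 0.04 rad and angle between radio's own z axis and vertical below 0.04 rad and height (world z) of radio below 0.004 m), for 0.2 s.
2. the lever points at the rib with the radio still in the corner (all of step 1 and value of joint tuning_lever between 0.28 and 0.52 rad), for 0.2 s.
At the end, for the whole second after the job is handed in: The radio stands flat and still in the corner of the ledge: its lower back left corner within 5 mm of the ledge's inner corner along both the ledge's axes, square to it within 0.04 rad; the tuning lever within 0.12 rad of the rib (0.28 to 0.52 rad) (all of step 2 and linear speed of radio below 0.01 m/s); the robot touches nothing.
It fails at once if the radio is lifted (12 mm) or tipped (0.25 rad) (height (world z) of radio above 0.012 m or angle between radio's own z axis and vertical above 0.25 rad).
It fails at once if the radio or its lever is squeezed or pushed with more than 35 N (contact force between the fingers and radio above 35 N).
It fails at once if a bystander is moved by more than 20 mm or lifted (distance of any of saucer, tub, hair_clip, keyring, soap_box, mug, clock from where it was at the start of the episode above 0.02 m).
It also fails if it takes over 58 s, if anything falls off the work surface, if the arm or the gripper's body presses on something with over 40 N, if the wrist force passes 120 N, or if a joint passes its speed limit or range.

## Working session

There is one attempt and no reset: what is moved stays moved. The work goes in short steps, Python scripts to look and compute and a shell command to move; the robot and the scene stay as the last step left them, time stands still between calls to the robot, and variables do not carry over. Pictures are saved under pics/ and viewed, at most 10 in all, crops included, and the job is handed in when it is done.

```bash
mkdir -p pics; ls; python3 - <<'E'
from plant import sense, read_camera
import cv2,json,numpy as np
s=sense();print({k:np.round(v,3).tolist() for k,v in s.items()})
for n in("top","scene"):
    c=read_camera(n);cv2.imwrite(f"pics/{n}0.png",c["pixels"]);print(n,np.round(c["intrinsics"],1).tolist(),np.round(c["extrinsics"],3).tolist())
    json.dump({"K":np.array(c["intrinsics"]).tolist(),"E":np.array(c["extrinsics"]).tolist()},open(n+".json","w"))
E
```

```text
pics
{'t': 0.0, 'qpos': [1.258, 0.322, -0.07, 1.452, 0.023, 1.371, -0.057], 'dq': [-0.001, -0.001, 0.001, -0.001, 0.001, -0.001, 0.0], 'joint_efforts': [-0.001, -49.358, -0.383, -31.433, 0.013, 0.011, -0.0], 'tool_pos': [208.454, -615.093, 230.205], 'tool_rot': [0.987, 0.163, -0.0, -0.001], 'force': [0.506, -0.117, 0.061], 'moment': [0.006, 0.013, 0.04], 'finger_force': 0.0, 'width': 85.499}
top [[469.9, 0.0, 316.0], [0.0, 469.9, 243.9], [0.0, 0.0, 1.0]] [[0.131, -0.991, -0.004, -4.17], [-0.972, -0.128, -0.199, 605.227], [0.197, 0.03, -0.98, 964.386], [0.0, 0.0, 0.0, 1.0]]
scene [[477.2, 0.0, 315.2], [0.0, 477.2, 241.5], [0.0, 0.0, 1.0]] [[-0.254, 0.967, -0.018, 108.476], [0.765, 0.189, -0.615, -415.364], [-0.592, -0.17, -0.788, 1371.968], [0.0, 0.0, 0.0, 1.0]]
```

View pics/top0.png

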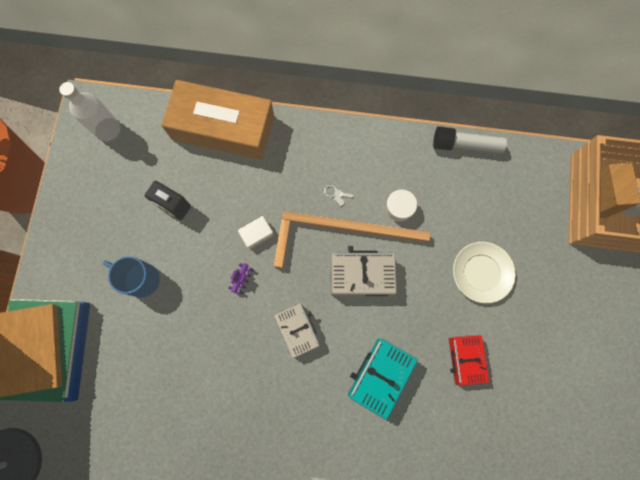

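View pics/scene0.png

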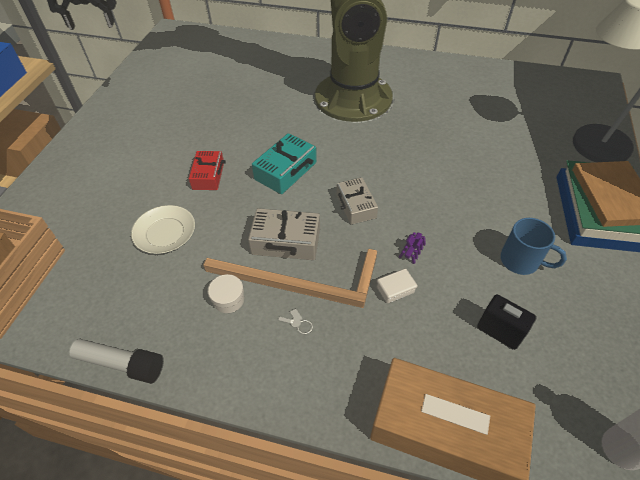

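The top view shows the target, the large grey radio, at about (364,273), and the ledge corner near (288,222). The small grey look-alike is at (297,331). I'll enlarge this area for an accurate measurement.

```bash
python3 - <<'E'
import cv2
i=cv2.imread("pics/top0.png")[205:305,265:440]
cv2.imwrite("pics/c1.png",cv2.resize(i,None,fx=4.5,fy=4.5,interpolation=cv2.INTER_CUBIC))
i=cv2.imread("pics/scene0.png")[200:310,195:385]
cv2.imwrite("pics/c2.png",cv2.resize(i,None,fx=4,fy=4,interpolation=cv2.INTER_CUBIC))
E
```

```text
(no output)
```

View pics/c1.png

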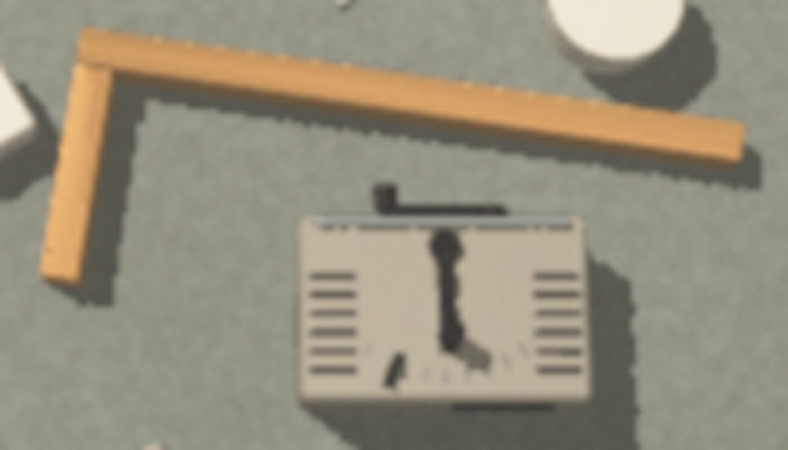

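View pics/c2.png

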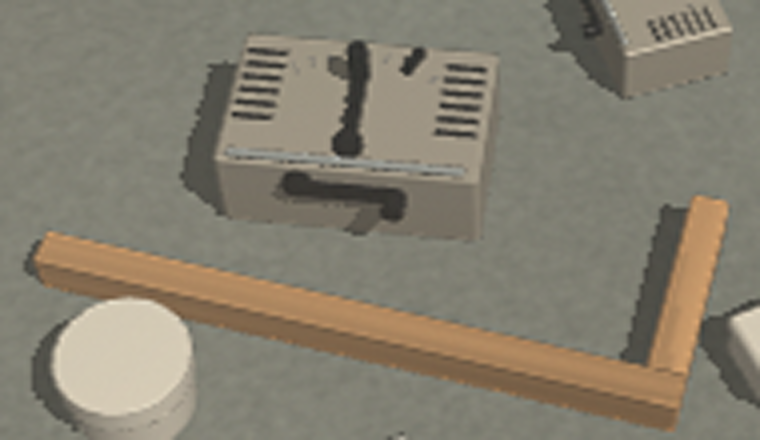

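```bash
cat > h.py <<'E'
import numpy as np, json, cv2
from scipy.optimize import least_squares
cal={n:json.load(open(n+".json")) for n in("top","scene")}
def proj(n,P):
    c=cal[n];E=np.array(c["E"]);p=np.c_[P,np.ones(len(P))]@E[:3].T;p=p@np.array(c["K"]).T;return p[:,:2]/p[:,2:]
def tf(pose,P):
    x,y,a=pose;P=np.array(P,float);c,s=np.cos(a),np.sin(a)
    return np.c_[x+c*P[:,0]-s*P[:,1],y+s*P[:,0]+c*P[:,1],P[:,2]]
crop={"top":((265,205),4.5),"scene":((195,200),4)}
def px(n,q,cr=crop): o,k=cr[n];return (np.array(q,float)+.5)/k-.5+np.array(o)
def fit(obs,x0):  # obs list of (cam,pixfull Nx2,P Nx3)
    f=lambda v:np.concatenate([(proj(n,tf(v,P))-q).ravel() for n,q,P in obs])
    r=least_squares(f,x0,x_scale=[10,10,.1],loss="soft_l1");return r.x,f(r.x)
E
python3 - <<'E'
from h import *
H=26;T=55
F=[("top",px("top",[(82,29),(745,123),(40,272),(80,283),(112,70)]),[(20,20,H),(20,-320,H),(-110,20,H),(-110,0,H),(0,0,H)]),
("scene",px("scene",[(683,378),(675,430),(37,258),(48,232),(692,197),(729,203)]),[(20,20,H),(20,20,0),(20,-320,H),(0,-320,H),(-110,0,H),(-110,20,H)])]
R=[("top",px("top",[(302,217),(584,217),(590,401),(302,401)]),[(45,70,T),(45,-70,T),(-45,-70,T),(-45,70,T)]),
("scene",px("scene",[(482,182),(478,240),(217,158),(227,215),(247,37),(497,55)]),[(45,70,T),(45,70,0),(45,-70,T),(45,-70,0),(-45,-70,T),(-45,70,T)])]
for o,x in((F,[650,50,0]),(R,[600,-100,0])):
    for oo in (o,o[:1],o[1:]):
        v,r=fit(oo,x);print(np.round(v,3),np.round(r,1).tolist())
    v,_=fit(o,x)
    if o is F: f=v
# home pose
h=tf(f,[[-45,-70,0]])[0];print("home",h)
v,_=fit(R,[600,-100,0]);c,s=np.cos(f[2]),np.sin(f[2])
d=tf(v,[[45,70,0]])[0][:2]-f[:2];print("corner in fence",c*d[0]+s*d[1],-s*d[0]+c*d[1],"rel",v[2]-f[2])
for n in("top","scene"):
    for a in(-.4,-.2,0): print(n,a,((proj(n,tf(v,[[30-45*np.cos(a),45*np.sin(a),82]]))-crop[n][0])*crop[n][1]).round())
E
```

```text
[ 6.54215e+02  1.43390e+02 -1.50000e-02] [-0.7, -0.4, -0.1, -0.3, -0.7, 1.2, -0.8, 0.0, -0.1, 0.1, -1.3, 7.0, -0.1, 0.8, -1.4, 0.3, -0.2, -0.8, -0.0, -1.5, 0.1, -1.0]
[ 6.54678e+02  1.42239e+02 -1.70000e-02] [-0.2, -0.5, 0.4, -0.1, -0.3, 1.0, -0.3, -0.1, 0.4, -0.0]
[ 6.53203e+02  1.44320e+02 -1.10000e-02] [-0.6, 6.6, 0.5, 0.4, -1.0, 0.5, 0.1, -0.6, 0.3, -1.8, 0.4, -1.4]
[ 5.5097e+02 -3.4284e+01  1.3300e-01] [-1.2, -0.1, 0.2, -0.2, 0.3, 0.2, -0.9, 0.3, -0.6, -0.2, 0.9, 1.1, -1.5, -0.0, -0.7, 1.5, -0.4, -1.9, 0.8, -1.3]
[ 5.51189e+02 -3.51830e+01  1.30000e-01] [-0.8, -0.2, 0.6, -0.2, 0.7, 0.2, -0.6, 0.1]
[ 5.50847e+02 -3.36600e+01  1.35000e-01] [-0.3, -0.2, 1.2, 1.0, -1.2, 0.0, -0.4, 1.6, -0.1, -1.9, 1.1, -1.3]
home [608.15085215  74.08551532   0.        ]
corner in fence -66.32787179799452 -103.3622246493862 rel 0.1479505818270506
top -0.4 [[484. 323.]]
top -0.2 [[466. 329.]]
top 0 [[447. 330.]]
scene -0.4 [[324.  48.]]
scene -0.2 [[341.  46.]]
scene 0 [[358.  46.]]
```

The crops give corners good to about 1 px, so the ledge is at (654,142.5,-0.016) and the radio at (551,-34.5,0.13), with the lever near 0. Next I'll check clearances to the neighbours and work out the first approach.

```bash
cat >> h.py <<'E'
from scipy.spatial.transform import Rotation as Ro
def back(n,q,z):
    c=cal[n];E=np.array(c["E"]);R,t=E[:3,:3],E[:3,3];o=-R.T@t
    d=R.T@np.linalg.solve(np.array(c["K"]),[*q,1]);return (o+d*(z-o[2])/d[2]).round(1)
def go(x,y,z,yaw):  # tool x axis at yaw in world, tool down; shift in present tool axes, turn about tool z
    from plant import sense
    s=sense();R=Ro.from_quat(s["tool_rot"]);G=Ro.from_matrix(np.array([[np.cos(yaw),np.sin(yaw),0],[np.sin(yaw),-np.cos(yaw),0],[0,0,-1]]))
    print("t",round(s["t"],2),"pos",np.round(s["tool_pos"],1),"F",np.round(s["force"],1),"w",round(s["width"],1),"shift",R.inv().apply(np.array([x,y,z])-s["tool_pos"]).round(1),"turn",(R.inv()*G).as_rotvec().round(3))
E
python3 - <<'E'
from h import *
for n,q,z in(("turq top corner",(378,340),55),("turq r",(417,358),55),("turq l",(350,372),40),("small tr",(304,306),40),("small r",(319,347),40),("small tl",(277,315),40),("saucer left",(453,272),20),("soap",(272,238),31),("tub",(402,207),44)): print(n,back("top",q,z))
go(455,-38,200,-.016)
E
```

```text
turq top corner [414.1 -81.5  55. ]
turq r [ 388.1 -166.1   55. ]
turq l [340.8 -31.8  40. ]
small tr [465.1  83.3  40. ]
small r [383.3  39.7  40. ]
small tl [438.4 138.5  40. ]
saucer left [ 585.1 -236.7   20. ]
soap [607.1 175.8  31. ]
tub [ 713.3 -105.6   44. ]
t 0.1 pos [ 208.4 -615.2  230.3] F [-0.9 -1.  -0.1] w 85.4 shift [ 418.8 -467.4   31.1] turn [-0.002  0.     0.343]
```

```bash
python3 -m crank '[[32,-36,0,0,0,0,70],[32,-36,0,0,0,0,70],[32,-36,0,0,0,0,70],[32,-36,0,0,0,0,70],[32,-36,0,0,0,0,70],[32,-36,0,0,0,0,70],[32,-36,0,0,0,0,70],[32,-36,0,0,0,0,70],[32,-36,0,0,0,0,70],[32,-36,0,0,0,0,70],[32,-36,0,0,0,0,70],[32,-36,0,0,0,0,70]]'; python3 -m crank '[[0,0,0,0,0,0.115,70],[0,0,0,0,0,0.115,70],[0,0,0,0,0,0.113,70],[0,0,0,0,0,0,70]]'; python3 -c "
from h import *
go(460,-38,30,-.016)"
```

```text
t: 1.3
tool_pos: [433.7, -81.3, 231.2]
tool_rot: [0.987, 0.163, -0.0, 0.0]
force: [0.7, -0.7, -0.5]
width: 70.0
finger_force: 0.0
t: 1.7
tool_pos: [433.3, -83.1, 231.0]
tool_rot: [1.0, -0.008, -0.0, 0.0]
force: [0.0, 0.2, -0.3]
width: 69.8
finger_force: 0.0
t 1.7 pos [433.3 -83.1 231. ] F [ 0.   0.2 -0.3] w 69.8 shift [ 26.1 -45.5 201. ] turn [ 0.     0.001 -0.   ]
```

```bash
python3 -m crank '[[5,-9,40,0,0,0,70],[5,-9,40,0,0,0,70],[5,-9,40,0,0,0,70],[5,-9,40,0,0,0,70],[5,-9,41,0,0,0,70],[0,0,0,0,0,0,70]]'; python3 -m crank '[[8,0,0,0,0,0,70],[8,0,0,0,0,0,70],[8,0,0,0,0,0,70],[4,0,0,0,0,0,70],[4,0,0,0,0,0,70],[4,0,0,0,0,0,70]]';python3 -m crank '[[4,0,0,0,0,0,70],[4,0,0,0,0,0,70],[4,0,0,0,0,0,70],[4,0,0,0,0,0,70]]'
```

```text
t: 2.3
tool_pos: [454.8, -36.6, 25.4]
tool_rot: [1.0, -0.006, -0.005, -0.002]
force: [-1.3, -0.2, 0.4]
width: 70.0
finger_force: 0.0
t: 2.9
tool_pos: [493.2, -39.0, 30.4]
tool_rot: [1.0, -0.008, -0.003, 0.0]
force: [-8.9, 1.0, 5.3]
width: 70.2
finger_force: 3.6
t: 3.3
tool_pos: [509.3, -38.3, 30.4]
tool_rot: [1.0, -0.007, -0.002, -0.0]
force: [-6.0, 2.1, 5.4]
width: 70.2
finger_force: 3.4
```

```bash
python3 -m crank '[[4,0,0,0,0,0,70],[4,0,0,0,0,0,70],[4,0,0,0,0,0,70],[4,0,0,0,0,0,70],[4,0,0,0,0,0,70],[3,0,0,0,0,0,70],[3,0,0,0,0,0,70],[3,0,0,0,0,0,70],[3,0,0,0,0,0,70],[0,0,0,0,0,0,70]]'; python3 - <<'E'
from plant import read_camera
import cv2
i=read_camera("top")["pixels"]; cv2.imwrite("pics/top1.png",i)
cv2.imwrite("pics/c3.png",cv2.resize(i[195:315,265:440],None,fx=4.5,fy=4.5,interpolation=cv2.INTER_CUBIC))
E
```

```text
t: 4.3
tool_pos: [541.9, -40.3, 30.3]
tool_rot: [1.0, -0.008, -0.002, 0.0]
force: [-4.6, 0.3, 3.6]
width: 70.3
finger_force: 2.7
```

View pics/c3.png

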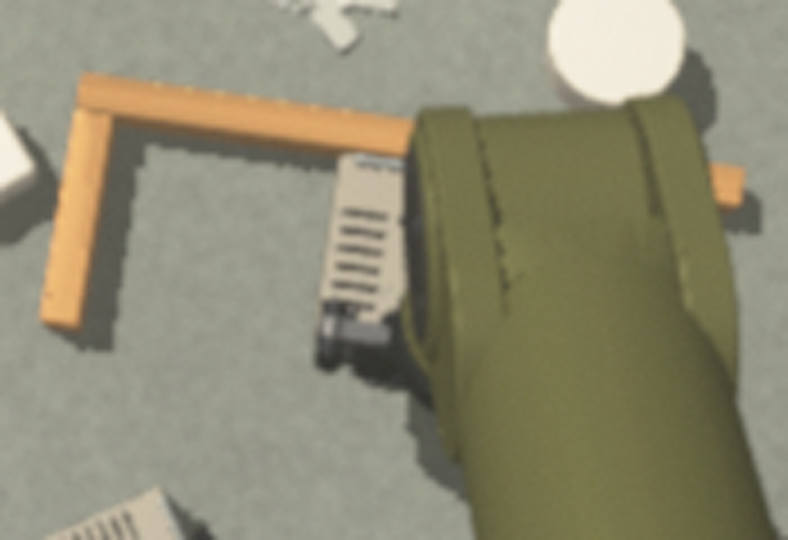

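```bash
python3 - <<'E'
from h import *
from plant import sense
print(back("top",px("top",(340,152))-[0,10],55),back("top",px("top",(320,320))-[0,10],55),sense()["qpos"])
E
python3 -m crank '[[-8,0,0,0,0,0,70],[-25,0,0,0,0,0,70],[0,0,-40,0,0,0,60],[0,0,-40,0,0,0,50],[0,0,-40,0,0,0,36],[0,0,0,0,0,-0.14,36],[0,0,0,0,0,-0.14,36],[0,0,0,0,0,-0.14,36],[0,0,0,0,0,-0.14,36],[0,0,0,0,0,-0.14,36],[0,0,0,0,0,-0.14,36],[0,0,0,0,0,-0.14,36]]'
python3 -m crank '[[0,0,0,0,0,-0.14,36],[0,0,0,0,0,-0.14,36],[0,0,0,0,0,-0.14,36],[0,0,0,0,0,-0.14,36],[0,0,0,0,0,-0.03,36],[0,0,0,0,0,0,36]]'
python3 -c "
from h import *
go(603,-150,150,1.555)"
```

```text
[643.4  26.7  55. ] [559.4  26.2  55. ] [ 0.60882928  0.36854771 -0.67219522  1.90409718  0.27706524  0.96586732
 -1.7780799 ]
t: 5.55
tool_pos: [510.6, -39.5, 150.7]
tool_rot: [0.885, 0.466, 0.001, 0.001]
force: [-0.3, -0.1, -0.7]
width: 35.4
finger_force: 0.0
t: 6.15
tool_pos: [510.5, -39.6, 150.5]
tool_rot: [0.714, 0.7, 0.0, 0.001]
force: [-0.0, -0.4, 0.5]
width: 36.0
finger_force: 0.0
t 6.15 pos [510.5 -39.6 150.5] F [-0.  -0.4  0.5] w 36.0 shift [-108.6   94.6    0.7] turn [ 0.001  0.001 -0.003]
```

```bash
python3 -m crank '[[-36,0,0,0,0,0,36],[-36,0,0,0,0,0,36],[-36,23,0,0,0,0,36],[0,24,0,0,0,0,36],[0,23,0,0,0,0,36],[0,23,0,0,0,0,36],[0,0,40,0,0,0,36],[0,0,40,0,0,0,36],[0,0,40,0,0,0,36],[0,0,0,0,0,0,36]]'
python3 -m crank '[[8,0,0,0,0,0,36],[8,0,0,0,0,0,36],[4,0,0,0,0,0,36],[4,0,0,0,0,0,36],[4,0,0,0,0,0,36],[4,0,0,0,0,0,36]]'
python3 -c "
from h import *
go(603,-150,30,1.555)"
```

```text
t: 7.15
tool_pos: [596.8, -148.5, 24.6]
tool_rot: [0.714, 0.7, -0.003, -0.005]
force: [-0.7, 0.7, -0.4]
width: 36.0
finger_force: 0.0
t: 7.75
tool_pos: [603.1, -121.5, 32.1]
tool_rot: [0.714, 0.7, -0.001, 0.003]
force: [-0.6, -8.4, 6.5]
width: 36.1
finger_force: 3.9
t 7.75 pos [ 603.1 -121.5   32.1] F [-0.6 -8.4  6.5] w 36.1 shift [-28.5   0.5   2.3] turn [ 0.002  0.007 -0.004]
```

```bash
python3 -m crank '[[5,0,0,0,0,0,36],[5,0,0,0,0,0,36],[5,0,0,0,0,0,36],[5,0,0,0,0,0,36],[5,0,0,0,0,0,36],[5,0,0,0,0,0,36],[5,0,0,0,0,0,36],[5,0,0,0,0,0,36],[5,0,0,0,0,0,36],[5,0,0,0,0,0,36]]'
python3 -m crank '[[5,0,0,0,0,0,36],[5,0,0,0,0,0,36],[5,0,0,0,0,0,36],[5,0,0,0,0,0,36],[5,0,0,0,0,0,36],[5,0,0,0,0,0,36],[5,0,0,0,0,0,36],[5,0,0,0,0,0,36],[2,0,0,0,0,0,36]]'
python3 - <<'E'
from plant import read_camera
import cv2
i=read_camera("top")["pixels"]; cv2.imwrite("pics/top2.png",i)
cv2.imwrite("pics/c4.png",cv2.resize(i[195:315,265:440],None,fx=4.5,fy=4.5,interpolation=cv2.INTER_CUBIC))
E
```

```text
t: 8.75
tool_pos: [604.3, -71.8, 32.1]
tool_rot: [0.714, 0.7, -0.001, 0.003]
force: [-0.5, -7.8, 5.4]
width: 35.8
finger_force: 3.9
t: 9.65
tool_pos: [605.1, -29.1, 32.1]
tool_rot: [0.714, 0.7, -0.001, 0.003]
force: [-0.8, -8.3, 6.9]
width: 35.9
finger_force: 4.0
```

View pics/c4.png

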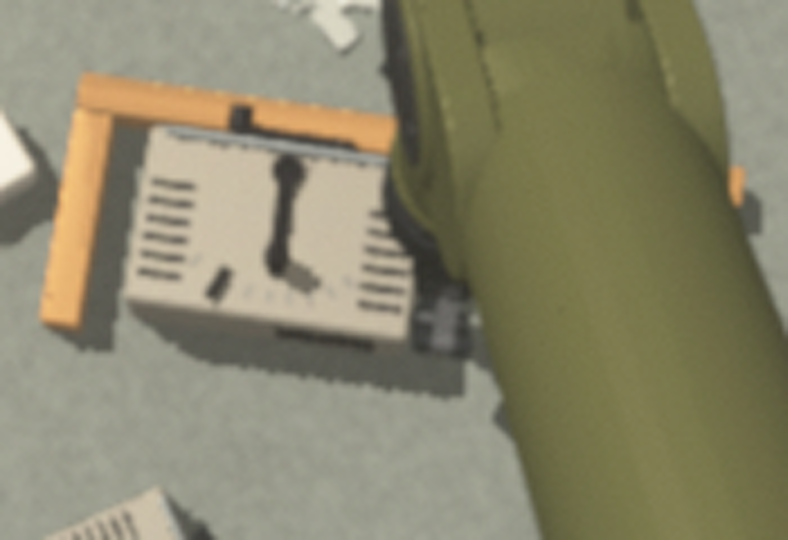

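The radio is square to the rail. Its left side is about 20 mm from the end piece and its back a few mm from the rail. I'll keep pushing until the force rises.

```bash
python3 -m crank '[[4,0,0,0,0,0,36],[4,0,0,0,0,0,36],[3,0,0,0,0,0,36],[2,0,0,0,0,0,36],[2,0,0,0,0,0,36]]'
for i in 1 2; do python3 -m crank '[[2,0,0,0,0,0,36]]'|grep -E 'pos|^force'; done
```

```text
t: 10.2
tool_pos: [605.4, -15.0, 32.0]
tool_rot: [0.714, 0.7, -0.001, 0.003]
force: [-0.6, -8.3, 5.8]
width: 36.0
finger_force: 4.2
tool_pos: [605.5, -13.1, 32.0]
force: [-0.1, -9.4, 6.0]
tool_pos: [605.5, -11.1, 32.1]
force: [-1.1, -9.2, 6.5]
```

```bash
python3 -m crank '[[2,0,0,0,0,0,36]]'|grep -E 'pos|^force'; python3 -m crank '[[1,0,0,0,0,0,36]]'|grep -E 'pos|^force';python3 -m crank '[[1,0,0,0,0,0,36]]'|grep -E 'pos|^force'
```

```text
tool_pos: [605.6, -9.1, 32.0]
force: [-0.3, -8.3, 6.6]
tool_pos: [605.6, -7.8, 32.0]
force: [-0.7, -8.2, 5.8]
tool_pos: [605.6, -7.5, 32.0]
force: [-0.4, -10.3, 7.2]
```

```bash
python3 -m crank '[[1,0,0,0,0,0,36]]'|grep -E 'pos|^force'; python3 -m crank '[[1,0,0,0,0,0,36]]'|grep -E 'pos|^force'
```

```text
tool_pos: [605.6, -7.5, 32.1]
force: [-0.7, -10.9, 7.1]
tool_pos: [605.6, -7.5, 32.0]
force: [-0.9, -13.3, 8.0]
```

Contact with the end piece, with y stopped at -7.5. Next is the front push against the rail.

```bash
python3 -m crank '[[-6,0,0,0,0,0,36],[-20,0,0,0,0,0,36],[0,0,-40,0,0,0,36],[0,0,-40,0,0,0,36],[0,0,-40,0,0,0,70],[0,0,0,0,0,0.143,70],[0,0,0,0,0,0.143,70],[0,0,0,0,0,0.143,70],[0,0,0,0,0,0.143,70],[0,0,0,0,0,0.143,70],[0,0,0,0,0,0.143,70],[0,0,0,0,0,0.143,70]]' | grep pos
python3 -m crank '[[0,0,0,0,0,0.143,70],[0,0,0,0,0,0.143,70],[0,0,0,0,0,0.143,70],[0,0,0,0,0,0.141,70],[0,0,0,0,0,0,70]]'|grep pos
python3 -c "
from h import *
go(532,75,30,-.016)"
```

```text
tool_pos: [603.5, -25.4, 150.4]
tool_pos: [603.5, -25.4, 150.5]
t 12.6 pos [603.5 -25.4 150.5] F [-0.9  0.3  0.3] w 70.4 shift [-73.3 -99.1 120.5] turn [-0.    -0.    -0.001]
```

```bash
python3 -m crank '[[-25,0,0,0,0,0,70],[-25,-33,0,0,0,0,70],[-24,-33,0,0,0,0,70],[0,-33,0,0,0,0,70],[0,0,40,0,0,0,70],[0,0,40,0,0,0,70],[0,0,40,0,0,0,70],[0,0,0,0,0,0,70]]'|grep -E 'pos|^force'
python3 -m crank '[[5,0,0,0,0,0,70],[4,0,0,0,0,0,70],[3,0,0,0,0,0,70],[2,0,0,0,0,0,70]]'|grep -E 'pos|^force'
for i in 1 2; do python3 -m crank '[[2,0,0,0,0,0,70]]'|grep -E 'pos|^force'; done
```

```text
tool_pos: [526.5, 73.9, 25.5]
force: [-0.6, -0.2, -0.2]
tool_pos: [544.9, 74.1, 31.9]
force: [-8.9, 0.9, 6.2]
tool_pos: [545.4, 74.0, 31.4]
force: [-9.8, -1.0, 8.0]
tool_pos: [547.0, 73.9, 31.2]
force: [-10.1, 0.0, 8.0]
```

```bash
for i in 1 2 3 4; do python3 -m crank '[[1,0,0,0,0,0,70]]'|grep -E 'pos|^force'; done
```

```text
tool_pos: [548.3, 73.9, 31.2]
force: [-9.1, -0.2, 7.1]
tool_pos: [549.1, 73.9, 31.2]
force: [-9.0, -0.2, 7.4]
tool_pos: [550.1, 73.9, 31.3]
force: [-9.8, -1.1, 7.8]
tool_pos: [551.1, 73.8, 31.2]
force: [-8.3, -1.0, 7.6]
```

```bash
for i in 1 2 3; do python3 -m crank '[[1,0,0,0,0,0,70]]'|grep -E 'pos|^force'; done
```

```text
tool_pos: [552.1, 73.8, 31.2]
force: [-9.0, -0.1, 7.3]
tool_pos: [552.8, 73.8, 31.2]
force: [-11.8, -1.2, 11.1]
tool_pos: [552.7, 73.9, 31.2]
force: [-16.0, -0.5, 13.5]
```

```bash
for i in 1 2; do python3 -m crank '[[1,0,0,0,0,0,70]]'|grep -E 'pos|^force'; done
```

```text
tool_pos: [552.7, 73.9, 31.1]
force: [-17.4, -1.0, 12.8]
tool_pos: [552.7, 73.9, 30.9]
force: [-19.9, -0.1, 15.4]
```

Seated: x stopped at 552.7 while the force rose. I'll back off, turn, close the fingers and check.

```bash
python3 -m crank '[[-8,0,0,0,0,0,70],[-15,0,0,0,0,0,70],[0,0,-40,0,0,0,70],[0,0,-40,0,0,0,70],[0,0,-40,0,0,0,0],[0,50,0,0,0,0,0],[0,50,0,0,0,0,0],[0,40,0,0,0,0,0],[0,0,0,0,0,-0.143,0],[0,0,0,0,0,-0.143,0],[0,0,0,0,0,-0.143,0],[0,0,0,0,0,-0.143,0]]' | grep pos
python3 -m crank '[[0,0,0,0,0,-0.143,0],[0,0,0,0,0,-0.143,0],[0,0,0,0,0,-0.143,0],[0,0,0,0,0,-0.143,0],[0,0,0,0,0,-0.143,0],[0,0,0,0,0,-0.143,0],[0,0,0,0,0,-0.141,0],[0,0,0,0,0,0,0]]'|grep -E "pos|width"
python3 - <<'E'
from h import *
go(594,35,100,1.555)
from plant import read_camera
i=read_camera("top")["pixels"]; cv2.imwrite("pics/top3.png",i)
cv2.imwrite("pics/c5.png",cv2.resize(i[205:285,265:375],None,fx=7,fy=7,interpolation=cv2.INTER_CUBIC))
E
```

```text
tool_pos: [533.9, -66.2, 151.6]
tool_pos: [533.8, -66.1, 151.4]
width: -0.1
t 16.9 pos [533.8 -66.1 151.4] F [0.  0.1 0.6] w -0.1 shift [102.1  58.4  51.5] turn [ 0.003  0.001 -0.001]
```

View pics/c5.png

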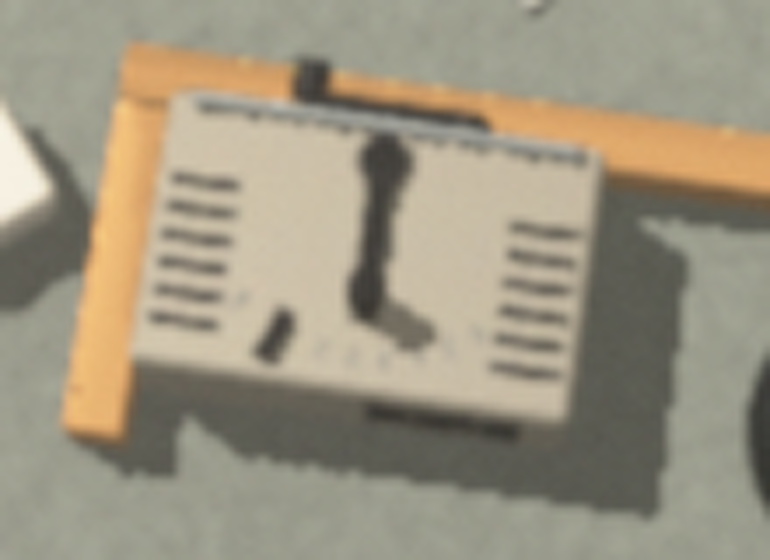

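The radio sits in the corner. Its top corners are near (172,92), (600,152), (565,422) and (133,355). The lever runs from pivot (385,158) to peg (366,288), and the rib is at (275,335). I'll check the fit numerically.

```bash
python3 - <<'E'
from h import *
cr={"top":((265,205),7)};T=55
v,r=fit([("top",px("top",[(172,92),(600,152),(565,422),(133,355)],cr),[(45,70,T),(45,-70,T),(-45,-70,T),(-45,70,T)])],[600,70,0]);print(v,r.round(1))
f=(654.5,142.5,-.016);c,s=np.cos(f[2]),np.sin(f[2]);d=tf(v,[[45,70,0]])[0][:2]-f[:2];print(c*d[0]+s*d[1],-s*d[0]+c*d[1],v[2]-f[2])
for a in(-.2,-.1,0,.1,.4):print(a,((proj("top",tf(v,[[30-45*np.cos(a),45*np.sin(a),82],[30-65.5*np.cos(a),65.5*np.sin(a),59.5]]))-(265,205))*7).round().tolist())
p=tf(v,[[30-45*np.cos(.4),45*np.sin(.4),70]])[0];print("peg target",p)
E
```

```text
[ 6.08941862e+02  7.38175591e+01 -1.72684827e-02] [-0.3 -1.1  1.  -0.6  0.5  0.6 -1.4  0.8]
0.6353235004700668 0.5403131607431455 -0.0012684827118735337
-0.2 [[386.0, 281.0], [389.0, 360.0]]
-0.1 [[371.0, 281.0], [368.0, 360.0]]
0 [[356.0, 280.0], [347.0, 358.0]]
0.1 [[342.0, 277.0], [326.0, 354.0]]
0.4 [[301.0, 260.0], [268.0, 330.0]]
peg target [597.79841938  91.53644714  70.        ]
```

```bash
python3 -m crank '[[35,0,0,0,0,0,0],[35,0,0,0,0,0,0],[35,30,0,0,0,0,0],[0,30,0,0,0,0,0],[0,0,30,0,0,0,0],[0,0,25,0,0,0,0],[0,0,15,0,0,0,0],[0,0,8,0,0,0,0],[0,0,0,0,0,0,0]]'|grep -E 'pos|^force'
python3 -c "
from h import *
go(596,74,70,1.555)"
```

```text
tool_pos: [594.3, 38.0, 71.8]
force: [0.2, -0.1, 0.3]
t 17.85 pos [594.3  38.   71.8] F [ 0.2 -0.1  0.3] w -0.1 shift [36.1  1.1  1.8] turn [-0.001  0.    -0.002]
```

```bash
python3 -m crank '[[5,0,0,0,0,0,0],[4,0,0,0,0,0,0],[4,0,0,0,0,0,0],[4,0,0,0,0,0,0],[4,0,0,0,0,0,0],[4,0,0,0,0,0,0],[4,0,0,0,0,0,0],[3,0,0,0,0,0,0],[2,0,0,0,0,0,0],[2,0,0,0,0,0,0],[0,0,0,0,0,0,0]]'|grep -E 'pos|^force'
python3 -m crank '[[-15,0,0,0,0,0,0],[-30,0,0,0,0,0,0],[0,0,-40,0,0,0,0],[-40,0,-30,0,0,0,0],[-40,-30,0,0,0,0,0],[0,-40,0,0,0,0,0],[0,0,0,0,0,0,0]]'|grep -E 'pos|^force'
python3 - <<'E'
from plant import read_camera
import cv2
i=read_camera("top")["pixels"]; cv2.imwrite("pics/top4.png",i)
cv2.imwrite("pics/c6.png",cv2.resize(i[205:285,265:375],None,fx=7,fy=7,interpolation=cv2.INTER_CUBIC))
E
```

```text
tool_pos: [595.2, 74.5, 72.3]
force: [-0.2, -0.5, -0.6]
tool_pos: [517.5, -52.8, 140.9]
force: [-0.1, 0.2, 1.2]
```

View pics/c6.png

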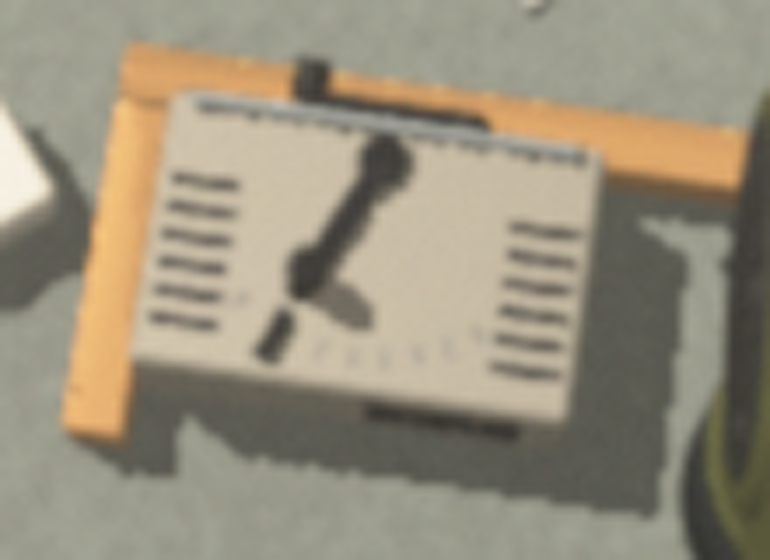

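The lever now points at the rib: the peg is at (305,268) and the rib at (275,335). The radio is unmoved in the corner and the arm is clear, so I'll hand in.

```bash
python3 -c "
from plant import job
print(job.close_job())"
```

```text
the job is handed in; nothing more can be done
None
```

I pushed the radio flush into the ledge corner, nudged the tuning lever left until it pointed at the rib, and handed the job in; the final camera picture shows both in place with the arm clear, but the hand-in returned no verdict.

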